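# Press the clamp lever through the guard window

## Robot

A 6-joint arm with a two-finger parallel gripper is mounted at the origin on a cart in front of the work surface, level with it; the furniture and walls round the work are solid. World frame = base frame: x ahead of the robot, y to its left, z up, the work surface at z = 0. Lengths are in m, angles in rad, forces in N, time in s.
With the tool pointing down it reaches from about 0.3 to 0.775 m from the base axis. Payload 14.6 kg.
Tool frame: the origin (TCP) lies midway between the tips of the shut fingers; the grasp point (between the pads) lies 19 mm behind it; z points along the fingers, y is the line along which they close (so a half turn about z gives the same grasp; the last joint's range is limited). The gripper opens to 94 mm and grips with 3 to 60 N. Pads are 16 mm wide; open, the fingers measure 119 mm over their backs; the gripper's body (75 mm by 177 mm) begins 78 mm behind the grasp point.
Start: joints at [-1.295, 0.3, 1.521, -0, 1.321, -0.067], TCP at [0.185, -0.518, 0.205] pointing down, gripper open.
Joint ranges: [-3.03, 3.03], [-0.79, 2.21], [0.23, 2.52], [-1.04, 4.18], [0, 3.07], [-2.55, 2.55]. Speed limits (rad/s): [2.22, 2.22, 2.57, 3.14, 3.14, 3.14].

## Interface

Orientations are given as [roll, pitch, yaw] about the fixed x, y, z axes, in that order (R = Rz(yaw) Ry(pitch) Rx(roll)).
In Python, from station import ctrl gives the robot as it stands. The module is installed in compiled form; this text tells all that it offers.
- The arm moves only by the tool servo_tool, never from a script. Its argument "plan" is a list of rows, each a list of 7 numbers: the opening in per cent of the stroke, from 0 (shut) to 100 (fully open), then the shift along the tool's x, y, z in m, then the turn, a rotation vector about the tool's x, y, z in rad. A call has exactly 8 rows; each row shifts and turns the commanded pose from where the row before left it, along the tool's axes as they then stand; what a row does not reach is not made up. A row lasts 1/8 s, in which the tool goes at most 62.5 mm and 10.7 degrees, less where a joint would pass 70% of its speed; a pose out of reach is approached as far as the arm can. A call with a gripper value outside its range is refused whole. The fingers move at their own pace and stop on an object; "force" is the grip in N (left out, the last holds). Time passes only in rows, so rows that do not move let the fingers close, or fill a call up. It gives the time, the measured TCP pose, the force, the opening and the grip force at its end, in the units of the state.
- ctrl.get_obs(): the state, without advancing time (a new reading comes with each control period).
- ctrl.camera(name): name is "scene" or "top"; returns a dict with "pixels" (480x640x3 uint8, red, green, blue), "z_map" (480x640 float32, m along the optical axis (not along the pixel's ray), 0 where there is no reading), "mtx" (3x3 intrinsics, pixels), "pose" (4x4, takes a point from camera to world coordinates). Camera axes: x right, y up, looking along -z (the intrinsics and any distortion apply to the point x, -y, -z); pixel columns grow to the right and rows downward; lengths in m; the calibration is good to about 2 mm. A picture is of the moment at which its call begins.
- ctrl.hand_in(): hands the job in; it is judged then, once.
The state is a dict: "time_s": time; "qpos": joint angles; "joint_vel": joint speeds; "tau": joint torques, N m; "ee_pos": TCP position; "eef_rot": TCP orientation; "force": force on the tool from outside, world axes, zero at the start; "moment": the same for the moment, N m; "grip_width": finger opening in m; "grip_force": force on a finger pad.
Only numpy, scipy, OpenCV 4.12 (cv2) and the standard library are available. Lean on these libraries where they do the work, as an engineer would, in place of code of your own. Each camera call takes 0.05 s, during which the arm holds its last target. There are 200 camera calls.

## Task

A bolt lies in the nest under the red lever of the guarded clamping fixture. Reach down with the fingertips through the guard window above the red lever and press that lever all the way down to its stop, then come back out and leave it down. Do not touch the yellow guard or its base, do not pull the lever up, and leave the blue lever and the loose things around the fixture (tape roll, lighter, bolt with a nut) where they are.

Things in the scene. Friction and masses are not known exactly. Their poses are not given: they have to be found in the camera images.
- guard: Fixed fixture; touching it fails. Dark base 160 (x) x 220 (y) x 12 mm; origin at the centre of its underside, x to the back, y left. Yaw within 0.3. Yellow top frame 5 mm thick, sloped 0.21 rad, lower in front (82 mm up; back 107, highest point 113). Two windows side by side, each 80 (y) x 84 mm, 20 mm bar between, 18 mm borders. Front and sides are fenced with bars: the windows are the way in.
- window_left (a point): Centre of the left (+y) guard window, in the middle of the frame's thickness, 95 mm above the bench; axes as the guard's (not sloped).
- window_right (a point): Centre of the right (-y) guard window, likewise.
- red_pad (a point): Centre of the top face of the red pad (26 mm along the lever, 34 across, 8 thick) at the front end of the red lever, under the left or the right window, near its centre. Lever runs from a hinge at the back to the front; pad 60 mm from the hinge. Top face about 73 mm above the bench at joint 0, 53 mm at the stop. Moves with the lever.
- red_lever (a joint): Angle of the red lever, rad: about 0 to 0.12 at the start (up), grows as it is pressed, hard stop at 0.34 (fully down). No spring: a stiff hinge, about 3 N at the pad moves it and it stays where it is left. It can also be pulled up to -0.10, which is wrong.
- blue_pad (a point): Centre of the upper face of the blue press pad of the other lever, same shape, under the other window. Leave alone.
- blue_lever (a joint): Angle of the blue lever, rad, same meaning; 0 to 0.12 at the start, must stay as it is.
- tape_roll: Loose roll of black tape, 66 mm across, 18 mm high, lying beside the fixture on its right; origin at the centre of its underside.
- lighter: Loose red pocket lighter, 23 x 71 x 11 mm, lying beside the fixture on its left, its length (own y) roughly front to back; origin under its middle.
- nut_bolt: Loose short steel bolt with a nut on it, about 39 x 41 x 17 mm, lying on the bench in front of the fixture; origin under its middle.

How it is judged:
By the outcome, as a careful person would: the job done as asked, in the order asked, and still so for the second after the job is handed in, with the robot touching nothing.
It also fails if it takes over 35 s, if anything falls off the work surface, if the arm or the gripper's body presses on something with over 40 N, if the wrist force passes 120 N, or if a joint passes its speed limit or range.

## Working session

There is one attempt and no reset: what is moved stays moved. The work goes in short steps, Python scripts to look and compute and a tool call to move; the robot and the scene stay as the last step left them, time stands still between calls to the robot, and variables do not carry over. Pictures are saved under pics/ and viewed, at most 10 in all, crops included, and the job is handed in when it is done.

Besides the shell and the picture viewer there is one more tool, called after "Emit:" by a JSON object that holds its "name" and its "arguments". servo_tool: Moves the arm, as the interface text tells. Its arguments: {"type":"object","properties":{"plan":{"type":"array","items":{"type":"array","items":{"type":"number"}}},"force":{"type":"number"}},"required":["plan"]}

```bash
mkdir -p pics; cat > h.py <<'E'
from station import ctrl
import numpy as np, cv2
def shot(n,f=None):
    c=ctrl.camera(n)
    if f: cv2.imwrite('pics/'+f,c['pixels'][:,:,::-1])
    return c
def pts(c):
    z=c['z_map'];K=c['mtx'];v,u=np.mgrid[:480,:640]
    P=np.stack([(u-K[0,2])/K[0,0]*z,-(v-K[1,2])/K[1,1]*z,-z],-1)
    return P@c['pose'][:3,:3].T+c['pose'][:3,3]
E
python3 - <<'E'
from h import *
for n in('top','scene'):
    c=shot(n,n+'1.png'); print(n,c['mtx'],c['pose'].round(3)); print({k:v for k,v in c.items() if k not in('pixels','z_map','mtx','pose')})
    P=pts(c); np.savez(n+'1.npz',P=P,z=c['z_map'],rgb=c['pixels'])
print(ctrl.get_obs())
E
```

```text
top [[510.39835975   0.         321.66003173]
 [  0.         510.39835975 240.39724641]
 [  0.           0.           1.        ]] [[ 0.027  0.994 -0.106  0.431]
 [-1.     0.027 -0.003 -0.347]
 [-0.     0.106  0.994  0.979]
 [ 0.     0.     0.     1.   ]]
{}
scene [[549.27823534   0.         309.71312782]
 [  0.         549.27823534 240.83521133]
 [  0.           0.           1.        ]] [[ 0.564  0.357 -0.744 -0.137]
 [-0.825  0.224 -0.518 -0.785]
 [-0.018  0.907  0.421  0.459]
 [ 0.     0.     0.     1.   ]]
{}
{'time_s': 0.1, 'qpos': array([-1.29461440e+00,  3.00408185e-01,  1.52148050e+00,  1.26472253e-05,
        1.32068214e+00, -6.65656410e-02]), 'joint_vel': array([ 0.00066012,  0.00118334, -0.00099958,  0.00066905,  0.00133035,
        0.0009037 ]), 'tau': array([ 5.12669612e-04, -5.32643187e+01, -3.53284550e+01,  7.08756829e-02,
        2.34775501e-02, -4.04637638e-05]), 'ee_pos': array([ 0.18480132, -0.51779554,  0.20496338]), 'eef_rot': array([-3.14061746e+00, -7.72884832e-05,  3.42744395e-01]), 'force': array([-0.26540601, -0.03712847, -0.66717635]), 'moment': array([-8.06061621e-05,  1.10523646e-02,  1.06789657e-02]), 'grip_force': 0.0, 'grip_width': 0.09392148864477583}
```

View pics/top1.png

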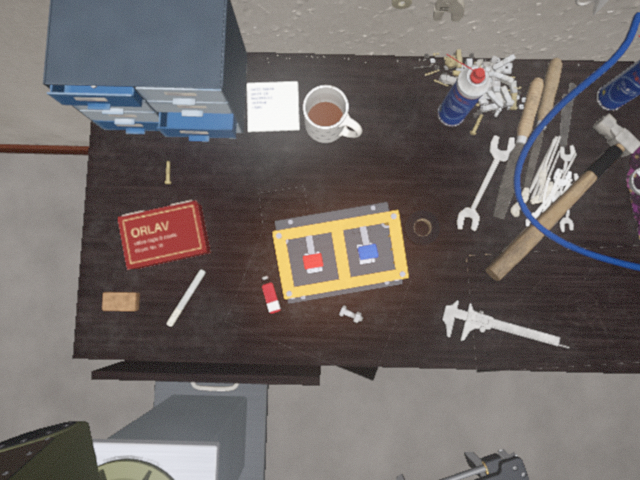

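View pics/scene1.png

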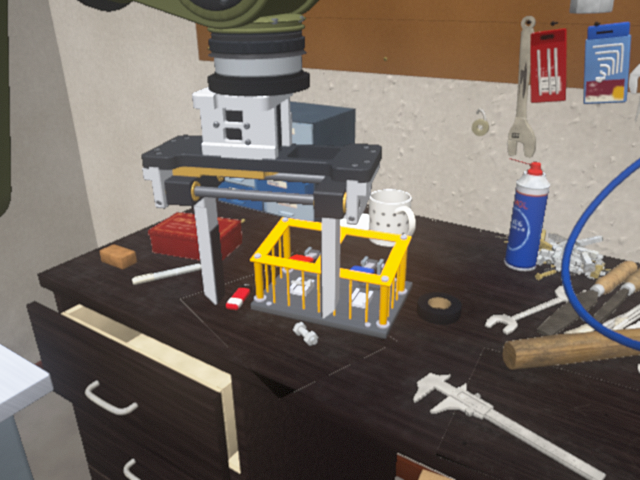

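The top view shows the guard around (341,254). The red pad is at (314,262) in the left window and the blue pad at (367,253). The lighter is at (270,296), the bolt with nut at (350,314) and the tape roll at (422,228). Next I'll measure these positions.

```bash
cat >> h.py <<'E'
def measure(c):
    """pad points and window centres from a top view; returns dict"""
    P=pts(c); hsv=cv2.cvtColor(c['pixels'],cv2.COLOR_RGB2HSV); H,S,V=[hsv[...,i].astype(int) for i in range(3)]
    roi=np.zeros((480,640),bool); roi[200:306,265:415]=1
    yel=((H>17)&(H<32)&(S>130)&(V>120)&roi).astype(np.uint8)
    cs,hi=cv2.findContours(yel,cv2.RETR_CCOMP,cv2.CHAIN_APPROX_NONE)
    out={}
    K=c['mtx'];R=c['pose'][:3,:3];o=c['pose'][:3,3]
    def ray(uv,h):
        d=R@np.array([(uv[0]-K[0,2])/K[0,0],-(uv[1]-K[1,2])/K[1,1],-1]); return o+d*(h-o[2])/d[2]
    for k,h in zip(cs,hi[0]):
        a=cv2.contourArea(k)
        if a>600: 
            r=cv2.minAreaRect(k); cn=[ray(p,.095).round(4) for p in cv2.boxPoints(r)]
            print('hole' if h[3]>=0 else 'outer',a,np.round(r[0],1),np.round(r[1],1),'ctr',ray(r[0],.095).round(4)); print(np.array(cn)[:,:2].tolist())
    y=P[(yel>0)&(P[...,2]>.075)&(P[...,2]<.12)]
    A=np.c_[y[:,:2],np.ones(len(y))]; print('frame plane',np.linalg.lstsq(A,y[:,2],rcond=None)[0].round(3),len(y), 'z',y[:,2].min(),y[:,2].max())
    for n,m in(('red',((H<8)|(H>172))&(S>140)&(V>90)),('blue',(H>100)&(H<125)&(S>120)&(V>70))):
        m=(m&roi).astype(np.uint8); N,L,st,ce=cv2.connectedComponentsWithStats(m)
        for i in range(1,N):
            if st[i,4]>60:
                q=P[(L==i)]; z=np.median(q[:,2]); r=cv2.minAreaRect(np.argwhere(L==i)[:,::-1].astype(np.float32))
                print(n,st[i],r,'z',q[:,2].min().round(4),z.round(4),q[:,2].max().round(4),'ray',ray(r[0],z).round(4))
E
python3 - <<'E'
from h import *
measure(shot('top'))
E
```

```text
frame plane [0.207 0.042 0.011] 424 z 0.08290643962370492 0.11432115749664573
red [303 254  20  15 225] ((312.5270080566406, 260.66217041015625), (12.329923629760742, 18.248289108276367), 80.53767395019531) z 0.066 0.0724 0.9788 ray [ 0.4907 -0.3295  0.0724]
red [265 283  13  20 181] ((269.4117736816406, 291.6470642089844), (18.432706832885742, 11.641709327697754), 75.96376037597656) z -0.0 0.0113 0.0185 ray [ 0.4341 -0.2487  0.0113]
blue [359 245  19  14 154] ((367.768798828125, 251.4971160888672), (11.708402633666992, 16.878347396850586), 81.25383758544922) z 0.0662 0.071 0.9788 ray [ 0.5099 -0.4275  0.071 ]
```

```bash
sed -i 's/(H>17)&(H<32)&(S>130)&(V>120)/(H>13)\&(H<40)\&(S>90)\&(V>90)/' h.py
python3 - <<'E'
from h import *
c=shot('top'); hsv=cv2.cvtColor(c['pixels'],cv2.COLOR_RGB2HSV)
print(hsv[225:300:8,341].tolist(), hsv[255,275:285].tolist())
measure(c)
P=pts(c); im=c['pixels']
cv2.imwrite('pics/crop.png',cv2.resize(im[195:335,255:445,::-1],None,fx=4,fy=4,interpolation=cv2.INTER_CUBIC))
E
```

```text
[[22, 124, 245], [22, 127, 249], [22, 126, 244], [22, 126, 244], [22, 126, 244], [22, 127, 245], [22, 125, 246], [22, 128, 244], [19, 102, 192], [6, 78, 101]] [[15, 113, 102], [20, 145, 181], [22, 132, 237], [22, 129, 246], [22, 127, 245], [22, 129, 244], [22, 128, 244], [22, 129, 244], [22, 128, 245], [22, 125, 244]]
outer 8758.5 [340.7 254.1] [ 70.5 130.1] ctr [ 0.502  -0.3785  0.095 ]
[[0.5404, -0.2554], [0.5852, -0.4786], [0.4641, -0.5004], [0.4205, -0.2803]]
hole 2257.0 [311.8 258.8] [50.1 47.8] ctr [ 0.4925 -0.3286  0.095 ]
[[0.5272, -0.2791], [0.5437, -0.3609], [0.4582, -0.3777], [0.442, -0.2968]]
hole 2227.0 [369.3 248.9] [50.  48.3] ctr [ 0.5123 -0.4281  0.095 ]
[[0.5472, -0.3787], [0.5635, -0.4617], [0.4777, -0.477], [0.4617, -0.3948]]
frame plane [0.208 0.042 0.01 ] 4137 z 0.08204855635236763 0.11583708643176582
red [303 254  20  15 224] ((312.5080261230469, 260.5439758300781), (12.343096733093262, 18.15687370300293), 79.69515228271484) z 0.0652 0.0723 0.9788 ray [ 0.4909 -0.3295  0.0723]
red [265 283  13  20 178] ((268.70001220703125, 291.6000061035156), (18.024982452392578, 11.700428009033203), 71.56504821777344) z -0.0019 0.0113 0.0166 ray [ 0.4341 -0.2474  0.0113]
blue [359 245  19  14 163] ((367.82427978515625, 251.4459686279297), (11.672327995300293, 16.933094024658203), 80.53767395019531) z 0.0645 0.071 0.0756 ray [ 0.51   -0.4276  0.071 ]
```

View pics/crop.png

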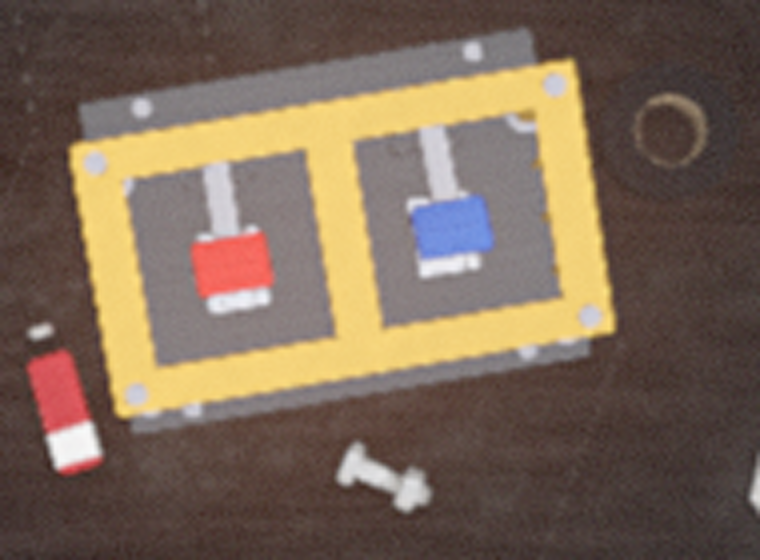

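The measurements agree with the given sizes. The windows measure 83x87 mm, the yaw is about 0.196, and the red pad is at (0.491,-0.3295,0.072) under the left window centre (0.4925,-0.3286). I'll shut the fingers, align the tool and move above the pad.

Emit:
{"name": "servo_tool", "arguments": {"plan": [[0,0,0,0,0,0,0.147],[0,0.0483,-0.0179,0,0,0,0],[0,0.0483,-0.0179,0,0,0,0],[0,0.0483,-0.0179,0,0,0,0],[0,0.0483,-0.0179,0,0,0,0],[0,0.0483,-0.0179,0,0,0,0],[0,0.0483,-0.0179,0,0,0,0],[0,0.0483,-0.0179,0,0,0,0]], "force": 20}}

```text
time_s: 1.2
ee_pos: [0.4934, -0.3282, 0.2054]
eef_rot: [-3.141, 0.0, 0.196]
force: [0.6, -1.3, -0.2]
grip_width: 0.0171
grip_force: 0.0
```

Emit:
{"name": "servo_tool", "arguments": {"plan": [[0,0,0,0,0,0,0],[0,0,0,0.02,0,0,0],[0,0,0,0.02,0,0,0],[0,0,0,0.02,0,0,0],[0,-0.001,0,0.015,0,0,0],[0,0,0,0,0,0,0],[0,0,0,0,0,0,0],[0,0,0,0,0,0,0]]}}

```text
time_s: 2.2
ee_pos: [0.4914, -0.3298, 0.1312]
eef_rot: [3.141, -0.001, 0.196]
force: [-0.6, 0.7, -0.2]
grip_width: 0.0008
grip_force: 0.0
```

```bash
python3 - <<'E'
from h import *
im=shot('scene')['pixels']; cv2.imwrite('pics/s2.png',cv2.resize(im[150:350,200:460,::-1],None,fx=3,fy=3,interpolation=cv2.INTER_CUBIC))
E
```

```text
(no output)
```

View pics/s2.png

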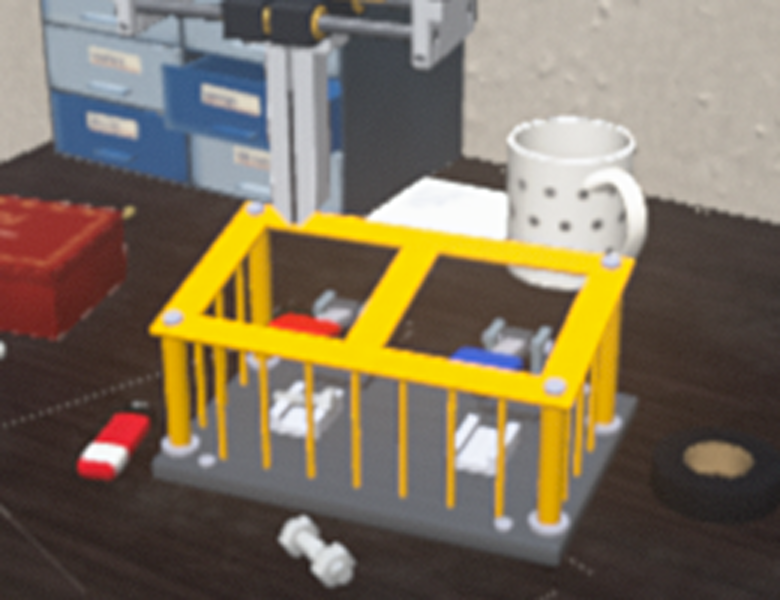

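The shut fingertips, at crop pixel (297,215), are above the left window with the red pad at (305,325) straight below. I'll descend to just above the pad and then press slowly.

Emit:
{"name": "servo_tool", "arguments": {"plan": [[0,0,0,0.02,0,0,0],[0,0,0,0.02,0,0,0],[0,0,0,0.01,0,0,0],[0,0,0,0.005,0,0,0],[0,0,0,0.004,0,0,0],[0,0,0,0.003,0,0,0],[0,0,0,0.002,0,0,0],[0,0,0,0,0,0,0]]}}

```text
time_s: 3.25
ee_pos: [0.4912, -0.3296, 0.0665]
eef_rot: [3.141, -0.0, 0.196]
force: [-0.7, -0.1, 0.2]
grip_width: 0.0005
grip_force: 0.4
```

Emit:
{"name": "servo_tool", "arguments": {"plan": [[0,0,0,0.002,0,0,0],[0,0,0,0.002,0,0,0],[0,0,0,0.002,0,0,0],[0,0,0,0.001,0,0,0],[0,0,0,0.001,0,0,0],[0,0,0,0.001,0,0,0],[0,0,0,0.001,0,0,0],[0,0,0,0,0,0,0]]}}

```text
time_s: 4.25
ee_pos: [0.4912, -0.3295, 0.0563]
eef_rot: [-3.142, -0.0, 0.196]
force: [-1.3, -1.1, 1.1]
grip_width: 0.0004
grip_force: 0.6
```

Emit:
{"name": "servo_tool", "arguments": {"plan": [[0,0,0,0.001,0,0,0],[0,0,0,0.001,0,0,0],[0,0,0,0,0,0,0],[0,0,0,0,0,0,0],[0,0,0,0,0,0,0],[0,0,0,0,0,0,0],[0,0,0,0,0,0,0],[0,0,0,0,0,0,0]]}}

```text
time_s: 5.25
ee_pos: [0.4912, -0.3295, 0.0544]
eef_rot: [-3.142, -0.0, 0.196]
force: [0.1, -0.4, -0.1]
grip_width: 0.0005
grip_force: 0.3
```

```bash
python3 - <<'E'
from h import *
im=shot('scene')['pixels']; cv2.imwrite('pics/s3.png',cv2.resize(im[220:340,240:420,::-1],None,fx=4,fy=4,interpolation=cv2.INTER_CUBIC))
E
```

```text
(no output)
```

View pics/s3.png

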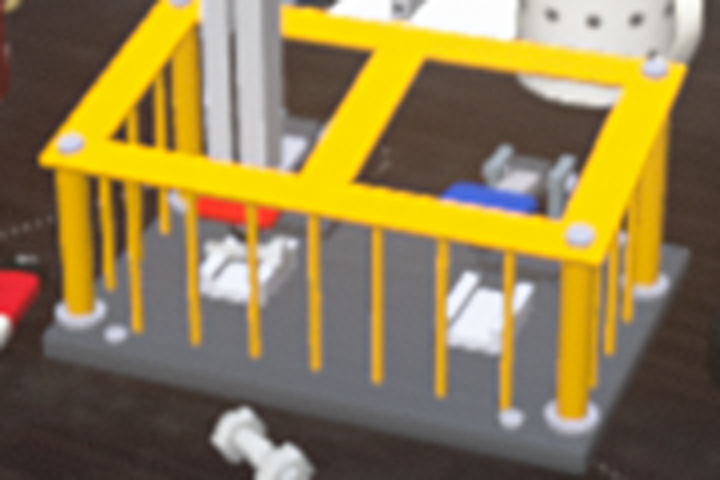

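The red pad at (238,210) has moved down under the fingers, and the force is still low. I'll keep pressing until it meets the stop.

Emit:
{"name": "servo_tool", "arguments": {"plan": [[0,0,0,0.001,0,0,0],[0,0,0,0.001,0,0,0],[0,0,0,0.001,0,0,0],[0,0,0,0,0,0,0],[0,0,0,0,0,0,0],[0,0,0,0,0,0,0],[0,0,0,0,0,0,0],[0,0,0,0,0,0,0]]}}

```text
time_s: 6.3
ee_pos: [0.4914, -0.3298, 0.0533]
eef_rot: [3.14, -0.001, 0.196]
force: [-7.2, 4.5, 19.8]
grip_width: 0.0006
grip_force: 9.9
```

The force rose sharply to 20 N at z=0.053, which is the stop. I'll come straight back up and check.

Emit:
{"name": "servo_tool", "arguments": {"plan": [[0,0,0,-0.005,0,0,0],[0,0,0,-0.01,0,0,0],[0,0,0,-0.02,0,0,0],[0,0,0,-0.03,0,0,0],[0,0,0,-0.04,0,0,0],[0,0,0,-0.04,0,0,0],[0,0,0,-0.02,0,0,0],[0,0,0,0,0,0,0]]}}

```text
time_s: 7.3
ee_pos: [0.4915, -0.3298, 0.2179]
eef_rot: [3.14, -0.002, 0.196]
force: [0.3, -0.5, 0.1]
grip_width: 0.0006
grip_force: 0.0
```

Emit:
{"name": "servo_tool", "arguments": {"plan": [[0,-0.045,0.02,0,0,0,0],[0,-0.045,0.02,0,0,0,0],[0,-0.045,0.02,0,0,0,0],[0,-0.045,0.02,0,0,0,0],[0,-0.045,0.02,0,0,0,0],[0,-0.045,0.02,0,0,0,0],[0,0,0,0,0,0,0],[0,0,0,0,0,0,0]]}}

```text
time_s: 8.3
ee_pos: [0.2499, -0.4992, 0.2155]
eef_rot: [-3.14, 0.0, 0.196]
force: [-0.3, -1.1, 0.1]
grip_width: 0.0004
grip_force: 0.0
```

```bash
python3 - <<'E'
from h import *
c=shot('top'); measure(c)
im=c['pixels']; cv2.imwrite('pics/t4.png',cv2.resize(im[195:335,255:445,::-1],None,fx=4,fy=4,interpolation=cv2.INTER_CUBIC))
P=pts(c); hsv=cv2.cvtColor(im,cv2.COLOR_RGB2HSV)
m=((hsv[...,0]<8)|(hsv[...,0]>172))&(hsv[...,1]>140)&(hsv[...,2]>90); m[:240]=0;m[280:]=0;m[:,:295]=0;m[:,330:]=0
q=P[m]; q=q[q[:,2]<.09]; s=(q[:,:2]-[.491,-.3295])@[.981,.195]
print(len(q),'slope along x',np.polyfit(s,q[:,2],1))
E
```

```text
outer 8756.5 [340.8 254.1] [ 70.5 130. ] ctr [ 0.5019 -0.3786  0.095 ]
[[0.5401, -0.2554], [0.5852, -0.4786], [0.4641, -0.5006], [0.4203, -0.2805]]
hole 2254.5 [311.9 258.7] [50.1 48. ] ctr [ 0.4925 -0.3288  0.095 ]
[[0.5272, -0.2791], [0.5437, -0.3612], [0.4582, -0.378], [0.442, -0.2968]]
hole 2224.5 [369.4 248.9] [49.9 48.4] ctr [ 0.5124 -0.4282  0.095 ]
[[0.547, -0.3786], [0.5637, -0.4616], [0.4781, -0.4773], [0.4617, -0.3952]]
frame plane [0.208 0.042 0.01 ] 4140 z 0.08089794587653465 0.11552937372382255
red [304 256  19  15 130] ((312.9324035644531, 262.5946044921875), (12.329923629760742, 17.755090713500977), 80.53767395019531) z 0.05 0.0549 0.9788 ray [ 0.4884 -0.33    0.0549]
red [265 283  13  19 180] ((269.10003662109375, 291.7999572753906), (18.024978637695312, 11.067972183227539), 71.56504821777344) z 0.0004 0.0116 0.9788 ray [ 0.4338 -0.2482  0.0116]
blue [359 245  19  14 179] ((367.9190673828125, 251.47398376464844), (11.708402633666992, 17.182462692260742), 81.25383758544922) z 0.0662 0.0708 0.0765 ray [ 0.5099 -0.4278  0.0708]
141 slope along x [0.06192453 0.05475266]
```

View pics/t4.png

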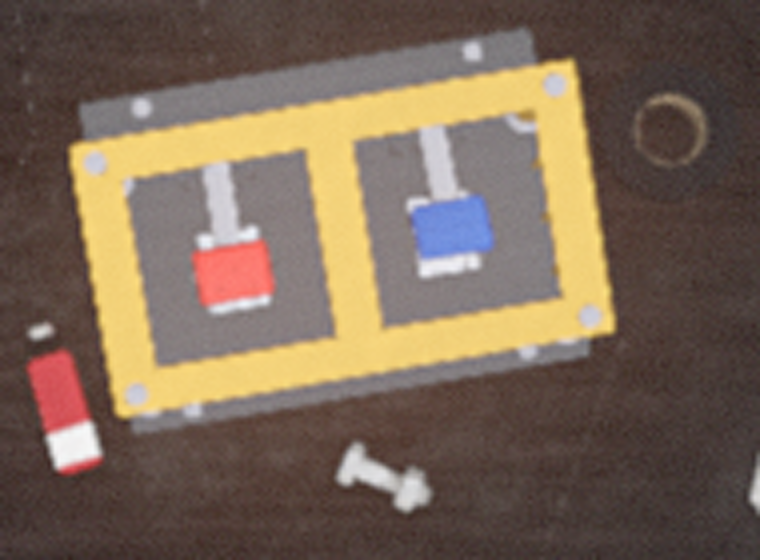

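The top view shows the red pad down: (233,273) in the crop against (232,265) before, at a height of about 0.054. The frame, blue pad, lighter, bolt and tape roll haven't moved. I'll hand in.

```bash
python3 -c "
from station import ctrl
print(ctrl.hand_in())"
```

```text
the job is handed in; nothing more can be done
None
```

I pressed the red lever down until it met its stop (about 20 N at the fingertips, pad top then measured at about 54 mm), backed the arm clear with the lever left down, saw nothing else moved in the final top view, and handed the job in at about 8.4 s.

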